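Click the food box lid shut

TASK

Close the lid of the food box: press down each white rim section that is still standing up until all four have clicked fully shut. Leave the box standing where it is, do not lift it, and leave the jug, the jar and the bowl alone.

Things in the scene. Friction and masses are not known exactly. Their poses are not given: they have to be found in the camera images.
- food_box: Clear square box of bread rolls with a blue lid, loose on the bench, 1 to 1.6 kg; base 156 x 156 mm, orange gasket 164 x 164 mm at 87 mm height, blue lid panel 124 x 124 mm, top at 94 mm; blue 26 mm corner blocks, tops at 96 mm. Origin: centre of the underside, z up. White rim sections: a on its +x side, b +y, c -x, d -y.
- rim_a (a joint): White flap on the lid's +x side: 28 mm wide, 122 long, 4 thick, hinged on its inner edge 62 mm from the box centre, 96 mm high. 0 = standing up, outer edge 10 mm raised; 0.38 = shut, level, top at 98 mm. A snap: pressed under half way (0.2) it springs back, beyond it snaps shut and stays. Takes about 6 N from above on the outer edge. Starts standing up.
- rim_a_top (a point): Point on the upper face of rim section a, at mid-length, 20 mm outwards from its hinge (82 mm from the box's centre when shut); about 105 mm above the bench when the section stands up, 98 mm when shut.
- rim_b (a joint): White flap on the lid's +y side: 28 mm wide, 122 long, 4 thick, hinged on its inner edge 62 mm from the box centre, 96 mm high. 0 = standing up, outer edge 10 mm raised; 0.38 = shut, level, top at 98 mm. A snap: pressed under half way (0.2) it springs back, beyond it snaps shut and stays. Takes about 6 N from above on the outer edge. Starts standing up.
- rim_b_top (a point): Point on the upper face of rim section b, at mid-length, 20 mm outwards from its hinge (82 mm from the box's centre when shut); about 105 mm above the bench when the section stands up, 98 mm when shut.
- rim_c (a joint): White flap on the lid's -x side: 28 mm wide, 122 long, 4 thick, hinged on its inner edge 62 mm from the box centre, 96 mm high. 0 = standing up, outer edge 10 mm raised; 0.38 = shut, level, top at 98 mm. A snap: pressed under half way (0.2) it springs back, beyond it snaps shut and stays. Takes about 6 N from above on the outer edge. Starts up or shut.
- rim_c_top (a point): Point on the upper face of rim section c, at mid-length, 20 mm outwards from its hinge (82 mm from the box's centre when shut); about 105 mm above the bench when the section stands up, 98 mm when shut.
- rim_d (a joint): White flap on the lid's -y side: 28 mm wide, 122 long, 4 thick, hinged on its inner edge 62 mm from the box centre, 96 mm high. 0 = standing up, outer edge 10 mm raised; 0.38 = shut, level, top at 98 mm. A snap: pressed under half way (0.2) it springs back, beyond it snaps shut and stays. Takes about 6 N from above on the outer edge. Starts standing up.
- rim_d_top (a point): Point on the upper face of rim section d, at mid-length, 20 mm outwards from its hinge (82 mm from the box's centre when shut); about 105 mm above the bench when the section stands up, 98 mm when shut.
- jug: Steel jug, 84 mm across, 120 mm high, handle at +y; a bystander, origin at the centre of its underside.
- jar: Amber jar with a yellow cap, 66 mm across, 110 mm high; a bystander, origin at the centre of its underside.
- bowl: Black bowl, 110 mm across the rim, 50 mm high; a bystander, origin at the centre of its underside.

How it is judged:
By the outcome, as a careful person would: the job done as asked, in the order asked, and still so for the second after the job is handed in, with the robot touching nothing.
It also fails if it takes over 45 s, if anything falls off the work surface, if the arm or the gripper's body presses on something with over 40 N, if the wrist force passes 120 N, or if a joint passes its speed limit or range.

ROBOT

A 6-joint arm with a two-finger parallel gripper is mounted at the origin on the work surface. World frame = base frame: x ahead of the robot, y to its left, z up, the work surface at z = 0. Lengths are in mm, angles in rad, forces in N, time in s.
With the tool pointing down it reaches from about 350 to 975 mm from the base axis. Payload 7.1 kg.
Tool frame: the origin (TCP) lies midway between the tips of the shut fingers; the grasp point (between the pads) lies 19 mm behind it (manip.pinch_z is the distance from the TCP to the grasp point, in mm); z points along the fingers, y is the direction in which the jaws open and shut (so a half turn about z gives the same grasp; the last joint's range is limited). The gripper opens to 88 mm and grips with 3 to 60 N. Pads are 20 mm wide; open, the fingers measure 115 mm over their backs; the gripper's body (75 mm by 178 mm) begins 61 mm behind the grasp point.
Start: joints at [1.174, 0.423, 1.63, -0, 1.089, -0.019], TCP at [230.516, 580.919, 222.675] pointing down, gripper open.
Joint ranges: [-3, 3], [-0.9, 2.11], [0.09, 2.58], [-1.31, 4.45], [0.11, 2.69], [-2.54, 2.54]. Speed limits (rad/s): [2.39, 2.39, 3.01, 3.14, 3.14, 3.14].

INTERFACE

Orientations are given as a unit quaternion [w, x, y, z].
In Python, from plant import manip gives the robot as it stands. The module is installed in compiled form; this text tells all that it offers.
- The arm moves only by the tool play_rows, never from a script. Its argument "moves" is a list of rows, each an object with "translation": the shift along the tool's x, y, z in mm, a list of three; "rotation": the turn, a rotation vector about the tool's x, y, z in rad, a list of three; "fingers": the finger opening in mm, from 0 to 87.8. A call has 1 to 8 rows; each row is the pose to reach, as a shift and turn from the pose commanded when the call began, along the tool's axes at that moment; what a row does not reach only later rows make up. A row lasts 1/8 s, in which the tool goes at most 62.5 mm and 10.7 degrees, less where a joint would pass 70% of its speed; a pose out of reach is approached as far as the arm can. A call with a gripper value outside its range is refused whole. The fingers move at their own pace and stop on an object; "grip_force" is the grip in N (left out, the last holds). Time passes only in rows, so rows that repeat a pose let the fingers close. It gives the time, the measured TCP pose, the force and the opening at its end, in the units of the state.
- manip.get_obs(): the state, without advancing time (a new reading comes with each control period).
- manip.camera(name): name is "scene" or "top"; returns a dict with "img" (400x640x3 uint8, red, green, blue), "depth" (400x640 float32, mm along the optical axis (not along the pixel's ray), 0 where there is no reading), "fx", "fy", "cx", "cy" (pixels), "world_to_cam" (4x4, takes a point from world to camera coordinates). Camera axes: x right, y down, z forward; pixel columns grow to the right and rows downward; lengths in mm; the calibration is good to about 2 mm. A picture is of the moment at which its call begins.
- manip.hand_in(): hands the job in, once; it reports no verdict.
The state is a dict: "t": time; "joint_pos": joint angles; "joint_velocities": joint speeds; "joint_torque": joint torques, N m; "eef_pos": TCP position; "ee_rot": TCP orientation; "force": force on the tool from outside, world axes, zero at the start; "wrist_torque": the same for the moment, N m; "width": finger opening in mm.
Only numpy, scipy, OpenCV 4.12 (cv2) and the standard library are available. Lean on these libraries where they do the work, as an engineer would, in place of code of your own. Each camera call takes 0.05 s, during which the arm holds its last target. There are 200 camera calls.

## Working session

There is one attempt and no reset: what is moved stays moved. The work goes in short steps, Python scripts to look and compute and a tool call to move; the robot and the scene stay as the last step left them, time stands still between calls to the robot, and variables do not carry over. Pictures are saved under pics/ and viewed, about 8 in all and at most 12, crops included, and the job is handed in when it is done.

Besides the shell and the picture viewer there is one more tool, called after "Call:" as name(argument=value, ...), one argument or row to a line, values as JSON. play_rows: Moves the arm, as the interface text tells. Its arguments: {"type":"object","properties":{"moves":{"type":"array","items":{"type":"object","properties":{"translation":{"type":"array","items":{"type":"number"}},"rotation":{"type":"array","items":{"type":"number"}},"fingers":{"type":"number"}}}},"grip_force":{"type":"number"}},"required":["moves"]}

```bash
mkdir -p pics; cat > h.py <<'E'
import numpy as np, cv2
from plant import manip
def shot(name,fn=None):
    c=manip.camera(name)
    if fn: cv2.imwrite('pics/'+fn,c['img'][:,:,::-1])
    return c
def pts(c):
    v,u=np.mgrid[0:400,0:640]; d=c['depth']
    P=np.stack([(u-c['cx'])/c['fx']*d,(v-c['cy'])/c['fy']*d,d,np.ones_like(d)],-1)
    W=P@np.linalg.inv(c['world_to_cam']).T
    W[d==0]=np.nan
    return W[...,:3]
E
python3 - <<'E'
from h import *
for n in('top','scene'):
    c=shot(n,n+'1.png'); np.savez(n+'1.npz',**c)
    print(n,c['fx'],np.linalg.inv(c['world_to_cam']).round(2).tolist())
o=manip.get_obs();print({k:np.round(v,3).tolist() for k,v in o.items()})
E
```

```text
top 489.622514928281 [[-0.02, -0.98, 0.18, 367.63], [-1.0, 0.02, 0.01, -4.42], [-0.01, -0.18, -0.98, 1225.08], [0.0, 0.0, 0.0, 1.0]]
scene 377.19929447763633 [[-0.43, 0.62, -0.66, 1109.95], [0.9, 0.29, -0.31, 264.09], [0.0, -0.73, -0.68, 649.43], [0.0, 0.0, 0.0, 1.0]]
{'t': 0.1, 'joint_pos': [1.174, 0.424, 1.631, 0.0, 1.089, -0.019], 'joint_velocities': [-0.0, -0.003, -0.003, -0.0, -0.0, -0.001], 'joint_torque': [-0.0, -54.562, -27.433, 0.065, 0.019, -0.0], 'eef_pos': [230.327, 580.475, 221.962], 'ee_rot': [-0.0, 0.188, 0.982, -0.001], 'force': [-0.82, -0.261, -0.01], 'wrist_torque': [-0.008, -0.006, -0.022], 'width': 87.851}
```

View pics/top1.png

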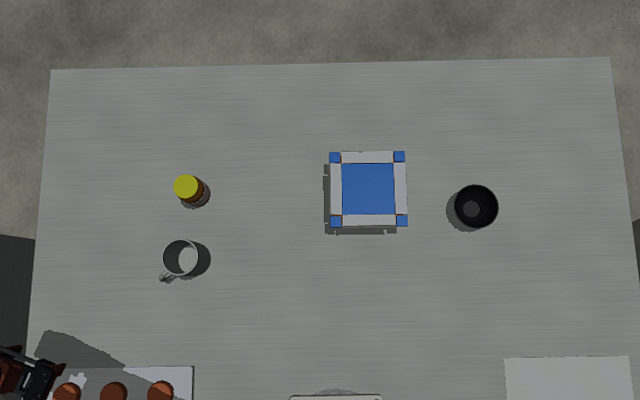

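View pics/scene1.png

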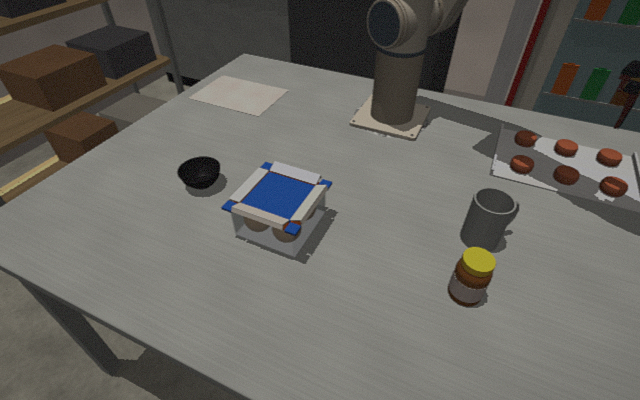

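The top view shows the box around pixel (368,189), with blue corner blocks at (335,157), (400,156), (402,221) and (336,221). The jar is at (188,187), the jug at (182,258) and the bowl at (476,207). In the scene view the box is at (280,200), and at least one rim looks raised. Next I'll measure the pose and the flap heights.

```bash
cat > m.py <<'E'
from h import *
def measure(ctop,csc):
    W=pts(ctop); hsv=cv2.cvtColor(ctop['img'],cv2.COLOR_RGB2HSV)
    blue=cv2.inRange(hsv,(100,120,60),(125,255,255)); 
    # lid panel: erode away narrow links, biggest contour
    er=cv2.morphologyEx(blue,cv2.MORPH_OPEN,np.ones((19,19),np.uint8))
    k=max(cv2.findContours(er,0,2)[0],key=cv2.contourArea)
    q=cv2.boxPoints(cv2.minAreaRect(k)); 
    M=np.linalg.inv(ctop['world_to_cam'])
    def ray(u,v,z):
        d=M[:3,:3]@[(u-ctop['cx'])/ctop['fx'],(v-ctop['cy'])/ctop['fy'],1]; o=M[:3,3]
        return (o+d*(z-o[2])/d[2])[:2]
    C=np.array([ray(u,v,94) for u,v in q]); s=np.linalg.norm(np.roll(C,-1,0)-C,axis=1)
    cen=C.mean(0); e=C[1]-C[0]; yaw=np.arctan2(e[1],e[0]); yaw=(yaw+np.pi/4)%(np.pi/2)-np.pi/4
    print('panel centre',cen.round(1),'sides',s.round(0),'yaw',round(yaw,3))
    k=cv2.findContours(blue,0,2)[0]
    b=np.nanmedian(W[er>0],axis=0); print('panel depth median',b.round(1))
    R=np.array([[np.cos(yaw),-np.sin(yaw)],[np.sin(yaw),np.cos(yaw)]])
    for n,c in(('top',ctop),('scene',csc)):
        w=pts(c); L=(w[...,:2]-cen)@R; 
        for nm,ax,sg in(('+x',0,1),('+y',1,1),('-x',0,-1),('-y',1,-1)):
            r=L[...,ax]*sg; t=L[...,1-ax]; out=[]
            for a in(64,70,76,82,88):
                m=(abs(t)<45)&(r>a-3)&(r<a+3)&(w[...,2]>85)&(w[...,2]<120)
                out.append((round(float(np.median(w[m][:,2])),1),int(m.sum())) if m.sum() else None)
            print(n,nm,out)
    for s_,ax in((1,0),(1,1),(-1,0),(-1,1)): print((cen+R[:,ax]*s_*85).round(1))
    return cen,yaw
if __name__=='__main__':
    measure(np.load('top1.npz'),np.load('scene1.npz'))
    c=np.load('top1.npz');W=pts(c)
    for n,p in(('jug',(182,258)),('jar',(188,187)),('bowl',(476,207))):print(n,W[p[1],p[0]].round())
    big=cv2.resize(c['img'][140:245,315:420],None,fx=5,fy=5,interpolation=2)
    s=np.load('scene1.npz')['img'][150:255,215:340]
    s=cv2.resize(s,(int(s.shape[1]*2.2),525))
    cv2.imwrite('pics/crop1.png',np.hstack([big,s])[:,:,::-1])
E
python3 m.py
```

```text
panel centre [587.4 -86.3] sides [121. 120. 119. 120.] yaw -0.022
panel depth median [585.9 -86.4  94.4]
top +x [(99.3, 118), (102.6, 106), (105.3, 103), (106.9, 94), (106.4, 31)]
top +y [(99.3, 76), (101.5, 114), (104.4, 112), (106.7, 75), (105.7, 114)]
top -x [(96.4, 78), (100.5, 109), (103.6, 85), (105.1, 107), (107.9, 90)]
top -y [(97.6, 107), (98.3, 96), (98.6, 98), (98.6, 95), (97.9, 80)]
scene +x [(100.8, 53), (103.2, 59), (105.4, 62), (107.8, 66), (103.7, 213)]
scene +y [(100.5, 54), (102.6, 63), (105.1, 71), (107.3, 65), (105.2, 141)]
scene -x [(99.3, 100), (101.7, 115), (104.7, 87), (106.9, 88), (108.6, 47)]
scene -y [(98.6, 98), (99.4, 75), (99.7, 66), (99.2, 68), (98.9, 47)]
[672.4 -88.2]
[589.3  -1.4]
[502.4 -84.5]
[ 585.5 -171.3]
jug [437. 373.   4.]
jar [594. 331. 113.]
bowl [ 549. -362.    8.]
```

View pics/crop1.png

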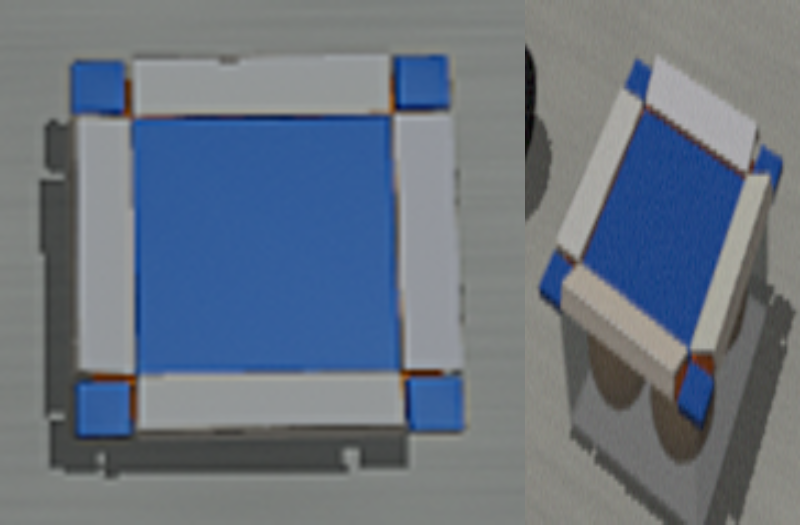

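Both depth views agree: the box is at (587,-86) with yaw -0.02. The world -y rim is already shut (98–99 mm). The +x, +y and -x rims stand up, sloping from about 99 to 108 mm. I'll move at height with the fingers shut, staying clear of the jug, and turn the tool to line up with the box.

Call:
play_rows(
  moves=[
    {"translation": [-35,-26,0],"rotation": [0,0,-0.04],"fingers": 0},
    {"translation": [-80,-60,0],"rotation": [0,0,-0.1],"fingers": 0},
    {"translation": [-125,-93,0],"rotation": [0,0,-0.17],"fingers": 0},
    {"translation": [-170,-127,0],"rotation": [0,0,-0.24],"fingers": 0},
    {"translation": [-215,-160,0],"rotation": [0,0,-0.3],"fingers": 0},
    {"translation": [-260,-194,0],"rotation": [0,0,-0.357],"fingers": 0},
    {"translation": [-280,-208,0],"rotation": [0,0,-0.357],"fingers": 0},
    {"translation": [-280,-208,0],"rotation": [0,0,-0.357],"fingers": 0},
  ],
)

```text
t: 1.1
eef_pos: [414.6, 283.0, 222.5]
ee_rot: [-0.0, 0.012, 1.0, -0.0]
force: [0.1, -0.4, 0.0]
width: 11.3
```

Call:
play_rows(
  moves=[
    {"translation": [-26,-40,0],"rotation": [0,0,0],"fingers": 0},
    {"translation": [-58,-90,0],"rotation": [0,0,0],"fingers": 0},
    {"translation": [-90,-140,0],"rotation": [0,0,0],"fingers": 0},
    {"translation": [-122,-190,0],"rotation": [0,0,0],"fingers": 0},
    {"translation": [-155,-240,20],"rotation": [0,0,0],"fingers": 0},
    {"translation": [-181,-280,50],"rotation": [0,0,0],"fingers": 0},
    {"translation": [-181,-280,87],"rotation": [0,0,0],"fingers": 0},
    {"translation": [-181,-280,87],"rotation": [0,0,0],"fingers": 0},
  ],
)

```text
t: 2.1
eef_pos: [586.9, 1.3, 132.8]
ee_rot: [-0.003, 0.01, 1.0, 0.0]
force: [0.2, 0.2, -0.1]
width: -0.1
```

```bash
python3 - <<'E'
from h import *
a=shot('top')['img'][120:260,290:440];b=shot('scene')['img'][110:260,200:360]
cv2.imwrite('pics/close2.png',np.hstack([cv2.resize(a,(400,400)),cv2.resize(b,(400,400))])[:,:,::-1])
o=manip.get_obs();print(o['eef_pos'],o['width'],o['force'])
E
```

```text
[589.17441105   1.75769971 136.06312998] 0.5649349704268561 [-0.68745822  0.78309338  0.34617237]
```

View pics/close2.png

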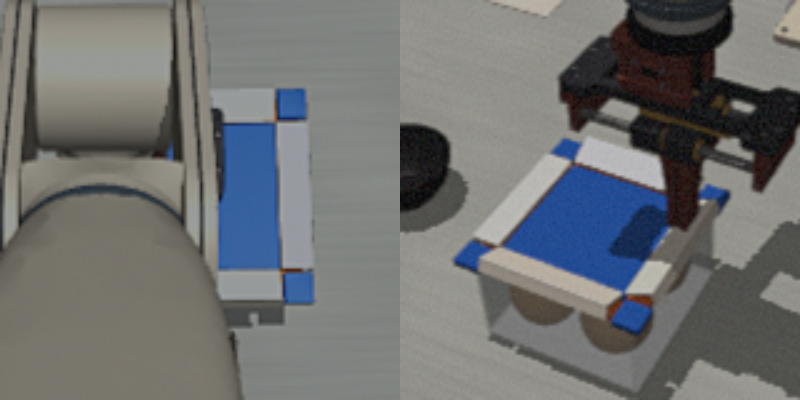

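The fingertip is above the +y flap, at about (685,225) in the view. I'll shift 4 mm inward and press down in steps.

Call:
play_rows(
  moves=[
    {"translation": [0,-4,10],"rotation": [0,0,0],"fingers": 0},
    {"translation": [0,-4,22],"rotation": [0,0,0],"fingers": 0},
    {"translation": [0,-4,28],"rotation": [0,0,0],"fingers": 0},
    {"translation": [0,-4,31],"rotation": [0,0,0],"fingers": 0},
    {"translation": [0,-4,33],"rotation": [0,0,0],"fingers": 0},
    {"translation": [0,-4,35],"rotation": [0,0,0],"fingers": 0},
    {"translation": [0,-4,36],"rotation": [0,0,0],"fingers": 0},
    {"translation": [0,-4,36],"rotation": [0,0,0],"fingers": 0},
  ],
)

```text
t: 3.2
eef_pos: [589.0, -3.5, 99.5]
ee_rot: [-0.0, 0.01, 1.0, -0.0]
force: [0.2, 0.1, -0.5]
width: 0.1
```

The force fell back to zero at 99.5 mm, so the flap snapped away from the tip. Next is the +x flap.

Call:
play_rows(
  moves=[
    {"translation": [0,0,1.5],"rotation": [0,0,0],"fingers": 0},
    {"translation": [0,0,-15],"rotation": [0,0,0],"fingers": 0},
    {"translation": [0,0,-36],"rotation": [0,0,0],"fingers": 0},
    {"translation": [-20,-20,-36],"rotation": [0,0,0],"fingers": 0},
    {"translation": [-55,-53,-36],"rotation": [0,0,0],"fingers": 0},
    {"translation": [-80,-78,-36],"rotation": [0,0,0],"fingers": 0},
    {"translation": [-85,-83,-30],"rotation": [0,0,0],"fingers": 0},
    {"translation": [-85,-83,-25],"rotation": [0,0,0],"fingers": 0},
  ],
)

```text
t: 4.2
eef_pos: [671.7, -88.0, 124.5]
ee_rot: [-0.0, 0.011, 1.0, 0.0]
force: [-0.1, 0.2, 0.1]
width: 0.6
```

Call:
play_rows(
  moves=[
    {"translation": [0,0,8],"rotation": [0,0,0],"fingers": 0},
    {"translation": [0,0,14],"rotation": [0,0,0],"fingers": 0},
    {"translation": [0,0,18],"rotation": [0,0,0],"fingers": 0},
    {"translation": [0,0,20],"rotation": [0,0,0],"fingers": 0},
    {"translation": [0,0,22],"rotation": [0,0,0],"fingers": 0},
    {"translation": [0,0,24],"rotation": [0,0,0],"fingers": 0},
    {"translation": [0,0,25.5],"rotation": [0,0,0],"fingers": 0},
    {"translation": [0,0,25.5],"rotation": [0,0,0],"fingers": 0},
  ],
)

```text
t: 5.2
eef_pos: [671.9, -88.3, 98.6]
ee_rot: [-0.001, 0.01, 1.0, 0.0]
force: [-0.6, -0.7, 0.5]
width: 0.3
```

Call:
play_rows(
  moves=[
    {"translation": [0,0,-15],"rotation": [0,0,0],"fingers": 0},
    {"translation": [0,0,-36],"rotation": [0,0,0],"fingers": 0},
    {"translation": [30,0,-38],"rotation": [0,0,0],"fingers": 0},
    {"translation": [75,0,-38],"rotation": [0,0,0],"fingers": 0},
    {"translation": [120,0,-38],"rotation": [0,0,0],"fingers": 0},
    {"translation": [155,0,-38],"rotation": [0,0,0],"fingers": 0},
    {"translation": [169,0,-30],"rotation": [0,0,0],"fingers": 0},
    {"translation": [169,0,-25],"rotation": [0,0,0],"fingers": 0},
  ],
)

```text
t: 6.2
eef_pos: [503.9, -84.8, 124.7]
ee_rot: [0.001, 0.011, 1.0, -0.0]
force: [0.4, 0.1, 0.1]
width: 0.6
```

Call:
play_rows(
  moves=[
    {"translation": [0,0,8],"rotation": [0,0,0],"fingers": 0},
    {"translation": [0,0,14],"rotation": [0,0,0],"fingers": 0},
    {"translation": [0,0,18],"rotation": [0,0,0],"fingers": 0},
    {"translation": [0,0,20],"rotation": [0,0,0],"fingers": 0},
    {"translation": [0,0,22],"rotation": [0,0,0],"fingers": 0},
    {"translation": [0,0,24],"rotation": [0,0,0],"fingers": 0},
    {"translation": [0,0,25.5],"rotation": [0,0,0],"fingers": 0},
    {"translation": [0,0,25.5],"rotation": [0,0,0],"fingers": 0},
  ],
)

```text
t: 7.2
eef_pos: [503.5, -84.6, 98.5]
ee_rot: [-0.0, 0.01, 1.0, 0.0]
force: [-0.2, 0.6, 0.2]
width: 0.4
```

Call:
play_rows(
  moves=[
    {"translation": [0,0,-15],"rotation": [0,0,0],"fingers": 0},
    {"translation": [0,0,-45],"rotation": [0,0,0],"fingers": 0},
    {"translation": [5,25,-80],"rotation": [0,0,0],"fingers": 0},
    {"translation": [15,65,-110],"rotation": [0,0,0],"fingers": 0},
    {"translation": [30,110,-125],"rotation": [0,0,0],"fingers": 0},
    {"translation": [45,155,-130],"rotation": [0,0,0],"fingers": 0},
    {"translation": [60,200,-130],"rotation": [0,0,0],"fingers": 0},
    {"translation": [70,230,-130],"rotation": [0,0,0],"fingers": 0},
  ],
)

```text
t: 8.2
eef_pos: [437.7, 148.5, 230.1]
ee_rot: [0.001, 0.01, 1.0, 0.0]
force: [0.6, 0.1, -0.5]
width: 0.8
```

```bash
python3 - <<'E'
from m import *
t=shot('top','top3.png');s=shot('scene')
measure(t,s)
a=t['img'][120:260,290:440];b=s['img'][110:260,200:360]
cv2.imwrite('pics/close3.png',np.hstack([cv2.resize(a,(400,400)),cv2.resize(b,(400,400))])[:,:,::-1])
E
```

```text
panel centre [587.4 -86.3] sides [121. 120. 119. 120.] yaw -0.022
panel depth median [586.3 -86.2  94.3]
top +x [(97.8, 107), (97.9, 84), (98.1, 107), (98.3, 81), (98.2, 47)]
top +y [(98.0, 85), (98.3, 104), (98.2, 112), (98.0, 75), (98.1, 76)]
top -x [(96.3, 80), (98.4, 115), (98.4, 81), (98.8, 114), (98.1, 107)]
top -y [(97.8, 105), (98.4, 100), (98.9, 97), (98.5, 96), (98.0, 82)]
scene +x [(99.1, 78), (99.3, 89), (99.2, 86), (99.1, 95), (95.1, 204)]
scene +y [(99.3, 61), (99.2, 83), (99.1, 82), (99.0, 77), (97.7, 152)]
scene -x [(98.2, 88), (98.6, 83), (99.2, 58), (99.1, 60), (98.9, 54)]
scene -y [(98.4, 98), (99.3, 74), (99.3, 66), (99.2, 70), (99.2, 44)]
[672.4 -88.2]
[589.3  -1.4]
[502.4 -84.5]
[ 585.5 -171.3]
```

View pics/close3.png

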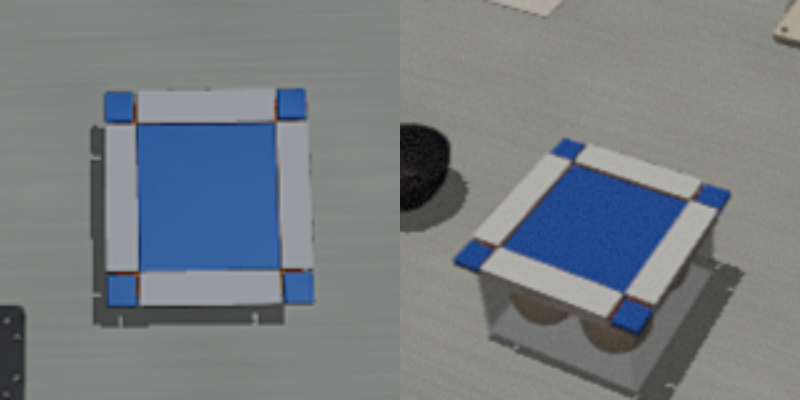

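All four rims now lie level at 98–99 mm in both views. The box hasn't moved, and the arm is clear. I'll hand in.

```bash
python3 -c "
from plant import manip
print(manip.hand_in())"
```

```text
the job is handed in; nothing more can be done
None
```

The food box lid is closed: all four rim sections are shut, and I handed the job in with about 8 s on the robot's clock.

Three sections were standing up, on the world +y, +x and -x sides. I pressed each one down at its outer edge with the closed fingertips. The world -y section was already shut, so I left it alone.

- **Rims:** the final depth readings put all four level, at about 98 mm from the top camera and 99 mm from the scene camera. Before pressing, the three open ones rose to 107–108 mm at the outer edge. A few readings right at the edges are lower, down to 95 mm, and I put that down to the gaps and edges of the lid.
- **Box:** its centre (587, -86) and yaw measured exactly the same before and after.
- **Forces:** every force reading taken at the end of a move was under 1 N. The peak force during the presses was not recorded.
- **Jug, jar and bowl:** I planned the moves to stay clear of them but did not measure their positions again afterwards.

No check failed or disagreed.

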